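# Hook the blue cassette basket out of its deep rinse tank

## Task

Take the red-handled hook rod from its stand, use it to lift the blue cassette basket by its wire bail out of its deep clear tank, and set the basket down gently, standing upright on the floor of the green drain tray. Then unhook the rod and hang it back in its stand where it was. Do not touch the blue basket with the gripper, and leave the orange basket where it hangs.

Things in the scene. Friction and masses are not known exactly. Their poses are not given: they have to be found in the camera images.
- rod_grip (a point): Red handle of the loose hook rod (up to 200 g), 22 x 22 x 60 mm, upright; point at its centre, z up. Black collar under it (40 mm in x, 70 in y), underside 36 mm below the point, rests across two fixed level rails, tops 115 mm over the bench, 90 mm long along the rod's x, slot between them 30 mm wide, hook hanging in it. Lift straight up 100 mm to free; lower in the same place and heading to hang back.
- rod_hook (a point): Middle of the hook's flat bed, on its centreline: 120 mm below and 12 mm along +x from rod_grip, same axes. Steel bar 6 mm thick: straight down the handle's axis, bed level from 6 to 18 mm out in x, then sloping up to the tip, 30 mm out and 10 mm above the bed (outer edge 33 mm out; tip's top 13 mm above the bed's centreline).
- blue_basket_bail (a point): Top middle of the 4 mm steel wire bail of the loose blue basket (up to 170 g); z up. The bail is an arch across y, 41 mm wide, falling 10 mm to each side; 36 mm free below this point. Basket box 50 mm in x, 44 in y; top edge 38 mm and underside 70 mm below this point. Ears reach 33 mm out on both y sides and rest on ledges in the tank; nothing catches above them.
- tank_a: Clear fixed tank in which the blue basket hangs, centred within 6 mm and with the same axes (within 3 degrees): inside 126 mm in x, 72 mm in y, walls 4 mm, open above, rim 140 mm over the bench, 46 mm above the bail at the start. Origin: centre of its underside, at bench height. An equal tank with the orange basket stands beside it.
- tray: Green drain tray, fixed and empty: 160 mm in x, 130 mm in y, top of its floor 4 mm above the origin, walls 4 mm thick, 15 mm high over the bench. Origin: centre of its underside, at bench height.
- orange_basket_bail (a point): Bystander: top middle of the bail of the orange basket, same shape as the blue one, hung in the other tank. Leave it alone.

How it is judged (in metres and radians):
On the way:
1. the blue basket hangs on the hook rod, lifted clear above the tank's rim, with the gripper not touching it (height (world z) of blue_basket_bail above 0.205 m and contact force between rod and blue_basket above 0.3 N), for 0.2 s.
At the end, for the whole second after the job is handed in: The blue basket stands upright (within 7 degrees) and at rest on the tray's floor, inside its walls; the rod is unhooked from it and hangs upright (within 10 degrees) and still in its stand, within 35 mm of where it was; the orange basket is within 15 mm of its start (x of blue_basket_bail in the frame of tray between -0.07 and 0.07 m and y of blue_basket_bail in the frame of tray between -0.055 and 0.055 m and z of blue_basket_bail in the frame of tray below 0.08 m and angle between blue_basket_bail's own z axis and vertical below 0.12 rad and linear speed of blue_basket below 0.02 m/s and distance of rod_grip from where it was at the start of the episode below 0.035 m and angle between rod_grip's own z axis and vertical below 0.17 rad and linear speed of rod below 0.03 m/s and contact force between rod and blue_basket below 0.05 N and distance of orange_basket_bail from where it was at the start of the episode below 0.015 m); the robot touches nothing.
It fails at once if the gripper touches the blue basket (contact force between the fingers and blue_basket above 0.5 N).
It fails at once if the blue basket is dropped into the tray (over 0.5 m/s within the last 20 mm) (horizontal distance between blue_basket_bail and tray below 0.12 m and height (world z) of blue_basket_bail between 0.06 and 0.094 m and linear speed of blue_basket above 0.5 m/s).
It fails at once if the orange basket is moved by more than 20 mm (distance of orange_basket_bail from where it was at the start of the episode above 0.02 m).
It also fails if it takes over 69 s, if anything falls off the work surface, if the arm or the gripper's body presses on something with over 40 N, if the wrist force passes 120 N, or if a joint passes its speed limit or range.

## Robot

A 6-joint arm with a two-finger parallel gripper is mounted at the origin on the work surface. World frame = base frame: x ahead of the robot, y to its left, z up, the work surface at z = 0. Lengths are in mm, angles in rad, forces in N, time in s.
With the tool pointing down it reaches from about 350 to 875 mm from the base axis. Payload 4.2 kg.
Tool frame: the origin (TCP) lies at the very end of the fingers, on their centre line; the grasp point (between the pads) lies arm.grip_depth behind it (arm.grip_depth is the distance from the TCP to the grasp point, in mm); z points along the fingers, y is the direction in which the jaws open and shut (so a half turn about z gives the same grasp; the last joint's range is limited). The gripper opens to 85 mm and grips with 20 to 120 N. Pads are 22 mm wide; open, the fingers measure 114 mm over their backs; the gripper's body (76 mm by 85 mm) begins 54 mm behind the grasp point. The pads swing forward as they close: fully open they stand 13 mm farther back than shut.
Start: joints at [-1.034, 0.385, 0.008, 0, -1.194, -0.259], TCP at [171.417, -601.012, 231.312] pointing down, gripper open.
Joint ranges: [-3.14, 3.14], [-1.21, 2.06], [-1.07, 1.41], [-3.16, 2.05], [-2.99, -0.16], [-3.1, 3.1]. Speed limits (rad/s): [2.79, 2.79, 3.14, 3.14, 3.14, 3.14].

## Interface

Orientations are given as a unit quaternion [x, y, z, w].
In Python, from bench import arm, optics, workorder gives the robot as it stands. The module is installed in compiled form; this text tells all that it offers.
- The arm moves only by the tool play_rows, never from a script. Its arguments are lists of equal length, an entry for each row: "travel": the shift along the tool's x, y, z in m, a list of three; "rotation": the turn, a rotation vector about the tool's x, y, z in rad, a list of three; "grip": the opening, from 0 (shut) to 1 (fully open). In form: {"travel": [[x, y, z], ...], "rotation": [[rx, ry, rz], ...], "grip": [grip, ...]}. A call has 1 to 12 rows; each row shifts and turns the commanded pose from where the row before left it, along the tool's axes as they then stand; what a row does not reach is not made up. A row lasts 1/12 s, in which the tool goes at most 41.7 mm and 7.16 degrees, less where a joint would pass 70% of its speed; a pose out of reach is approached as far as the arm can. A call is refused whole if a number of a shift passes 0.0417 or a number of a turn 0.125, either way. A call with a gripper value outside its range is refused whole. The fingers move at their own pace and stop on an object; the grip force is fixed at half the most. Time passes only in rows, so rows that do not move let the fingers close. It gives the time, the measured TCP pose, the force and the opening at its end, in the units of the state.
- arm.read_state(): the state, without advancing time (a new reading comes with each control period).
- optics.get_image(name): name is "scene" or "top"; returns a dict with "image" (384x512x3 uint8, blue, green, red), "depth" (384x512 float32, mm along the optical axis (not along the pixel's ray), 0 where there is no reading), "camera_matrix" (3x3 intrinsics, pixels), "k1" (the pictures are not rectified: a ray, as slopes to the right and down, at radius r is drawn at 1 + k1 r^2 times it, then the intrinsics apply), "R" (3x3) and "t" (3): a world point X has camera coordinates R X + t. Camera axes: x right, y down, z forward; pixel columns grow to the right and rows downward; lengths in mm; the calibration is good to about 2 mm. A picture is of the moment at which its call begins.
- workorder.job_done(): hands the job in, once; it reports no verdict.
The state is a dict: "clock": time; "joints": joint angles; "joint_vel": joint speeds; "joint_efforts": joint torques, N m; "position": TCP position; "ee_rot": TCP orientation; "contact_force": force on the tool from outside, world axes, zero at the start; "wrist_torque": the same for the moment, N m; "gripper_width": finger opening in mm.
Only numpy, scipy, OpenCV 4.12 (cv2) and the standard library are available. Lean on these libraries where they do the work, as an engineer would, in place of code of your own. Each camera call takes 0.05 s, during which the arm holds its last target. There are 200 camera calls.

## Working session

There is one attempt and no reset: what is moved stays moved. The work goes in short steps, Python scripts to look and compute and a tool call to move; the robot and the scene stay as the last step left them, time stands still between calls to the robot, and variables do not carry over. Pictures are saved under pics/ and viewed, about 8 in all and at most 12, crops included, and the job is handed in when it is done.

Besides the shell and the picture viewer there is one more tool, called after "Request:" as name(argument=value, ...), one argument or row to a line, values as JSON. play_rows: Moves the arm, as the interface text tells. Its arguments: {"type":"object","properties":{"travel":{"type":"array","items":{"type":"array","items":{"type":"number"}}},"rotation":{"type":"array","items":{"type":"array","items":{"type":"number"}}},"grip":{"type":"array","items":{"type":"number"}}},"required":["travel","rotation","grip"]}

```bash
mkdir -p pics; cat > h.py <<'E'
import numpy as np, cv2
from bench import arm, optics, workorder
def shot(n):
    return optics.get_image(n)
def cloud(d):
    K=d["camera_matrix"];h,w=d["depth"].shape
    u,v=np.meshgrid(np.arange(w),np.arange(h))
    p=cv2.undistortPoints(np.stack([u,v],-1).reshape(-1,1,2).astype(float),K,np.array([d["k1"],0,0,0.])).reshape(h,w,2)
    z=d["depth"]; c=np.dstack([p[...,0]*z,p[...,1]*z,z])
    return (c-d["t"])@d["R"]
def proj(d,X):
    return cv2.projectPoints(np.float64(X).reshape(-1,3),cv2.Rodrigues(d["R"])[0],np.float64(d["t"]),d["camera_matrix"],np.array([d["k1"],0,0,0.]))[0].reshape(-1,2)
E
python3 - <<'E'
from h import *
s=arm.read_state();print(s, arm.grip_depth)
for n in("scene","top"):
    d=shot(n);cv2.imwrite(f"pics/{n}0.png",cv2.resize(d["image"],(800,600)))
    np.savez(f"{n}0.npz",**d)
    print(n,d["k1"],-d["R"].T@d["t"],d["R"][2])
E
```

```text
{'clock': 0.0, 'joints': array([-1.03438880e+00,  3.85555489e-01,  6.60215107e-03, -5.24994910e-04,
       -1.19399523e+00, -2.58576327e-01]), 'joint_vel': array([-0.00063212, -0.00208804,  0.00122349, -0.00088555, -0.00069056,
       -0.00083615]), 'joint_efforts': array([ 2.05338947e-04, -3.92288268e+01,  1.88401830e+01,  4.18615177e+00,
       -4.56765221e-03, -1.11044614e-05]), 'position': array([ 171.26329448, -600.45634113,  230.20910831]), 'ee_rot': array([-1.38373242e-01,  9.90379538e-01,  1.08666395e-03, -1.91616436e-04]), 'contact_force': array([-0.1250723 , -0.30069553,  0.06821742]), 'wrist_torque': array([0.02714519, 0.00642558, 0.03734913]), 'gripper_width': 85.51176492225764} 18.700000000000003
scene -0.019213761362729207 [1291.58837144  720.65476192  868.22548548] [-0.5828058  -0.55959286 -0.58923105]
top -0.0018590086582464646 [380.94809728  15.77164789 949.81900403] [ 0.18838661 -0.03545967 -0.98145458]
```

View pics/scene0.png

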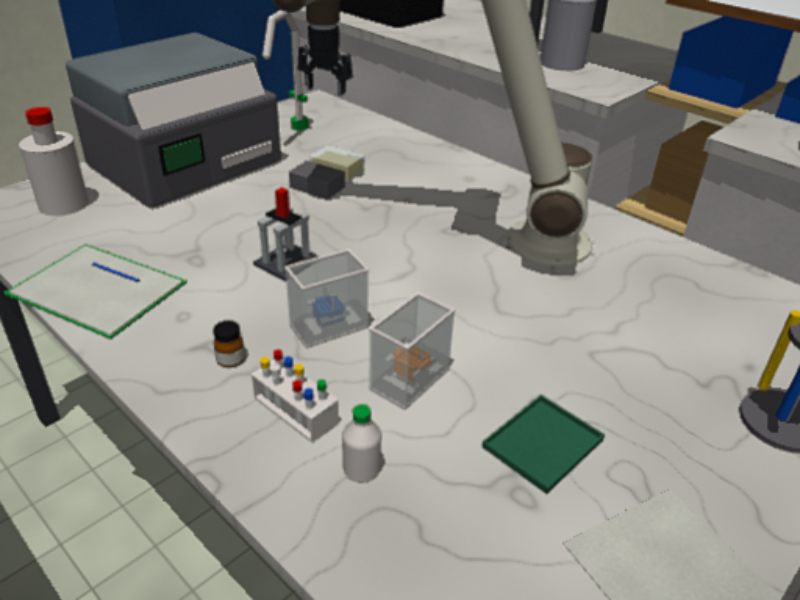

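View pics/top0.png

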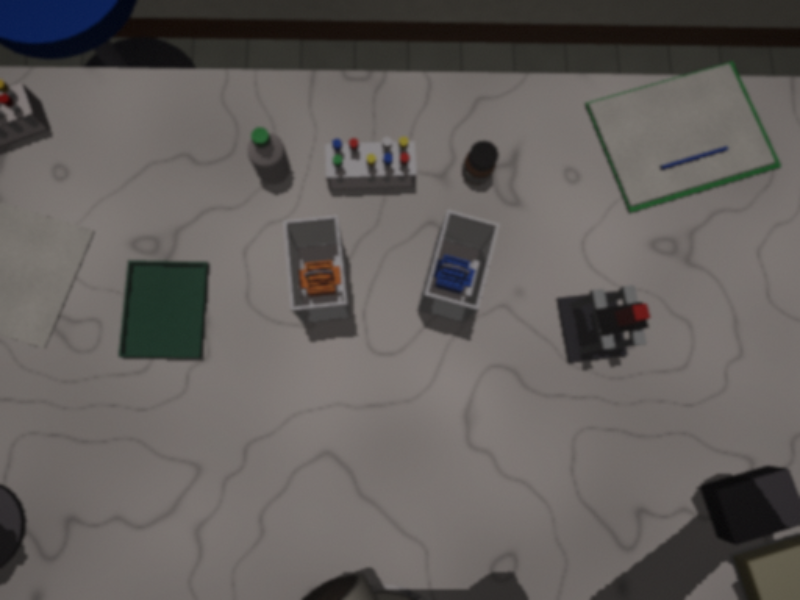

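The top view shows the red handle at (640,313), the blue bail near (456,270) in a tank with rim corners at about (450,213), (496,226), (472,308) and (426,295), and the tray centred at (165,310). The scene view agrees: handle (282,203), blue basket (330,310), tray (543,443).

```bash
cat > m.py <<'E'
from h import *
tiles=[]
for n in("top","scene"):
    d=dict(np.load(n+"0.npz"));P=cloud(d);im=d["image"].astype(int);b,g,r=im[...,0],im[...,1],im[...,2]
    W=(d["depth"]>0)&(P[...,0]>200)&(P[...,0]<760)&(abs(P[...,1])<450)
    red=W&(r>2*g)&(r>2*b)&(r>60)&(P[...,2]>120)
    q=P[red];print(n,"red",len(q),q.min(0),q.max(0))
    t=q[q[:,2]>np.percentile(q[:,2],97)-6];print(" top",t.mean(0),cv2.minAreaRect(t[:,:2].astype(np.float32)))
    blue=W&(b>1.5*r)&(b>1.2*g)&(b>50);q=P[blue&(P[...,2]<120)&(P[...,2]>10)];print("blue",len(q),np.percentile(q,[2,50,98],axis=0))
    gr=W&(g>1.25*r)&(g>1.1*b)&(P[...,2]<30)&(P[...,1]>100)
    q=P[gr];print("tray",len(q),np.median(q,0),cv2.minAreaRect(q[:,:2].astype(np.float32)))
    q=P[W&(P[...,2]>133)&(P[...,2]<147)&(P[...,1]>-150)&(P[...,1]<130)]
    for s in (-1,1):
        t=q[(q[:,1]*1>5) if s>0 else (q[:,1]<-5)]
        if len(t)>10: print("rim",len(t),cv2.minAreaRect(t[:,:2].astype(np.float32)))
    for lo in((265,130,330,215),(340,175,430,240)) if n=="top" else ((175,155,245,225),(155,110,225,180)):
        tiles.append(cv2.resize(d["image"][lo[1]:lo[3],lo[0]:lo[2]],(400,300),interpolation=cv2.INTER_CUBIC))
cv2.imwrite("pics/crop.png",np.vstack([np.hstack(tiles[:2]),np.hstack(tiles[2:])]))
# rim corners in top, full-res px from 800x600 view
d=dict(np.load("top0.npz"));c=-d["R"].T@d["t"]
def ray(n,uv,z):
    d=dict(np.load(n+"0.npz"));p=cv2.undistortPoints(np.float64(uv).reshape(-1,1,2),d["camera_matrix"],np.array([d["k1"],0,0,0.])).reshape(-1,2)
    D=np.c_[p,np.ones(len(p))]@d["R"];c=-d["R"].T@d["t"];return c+D*((z-c[2])/D[:,2])[:,None]
if __name__=="__main__":
    print(ray("top",np.array([[450,213],[496,226],[472,308],[426,295]])*.64,140))
E
python3 m.py
```

```text
top red 88 [ 494.49104716 -367.91489809  172.21021544] [ 514.66490537 -346.860658    184.80568264]
 top [ 504.85489063 -357.09943339  181.30552285] ((504.7796630859375, -357.4186706542969), (20.036733627319336, 21.04216194152832), 2.2840468883514404)
blue 362 [[ 564.67535955 -146.10291062   40.68918475]
 [ 587.05821    -118.55885838   53.53631481]
 [ 616.04553083  -92.11220978   59.6042527 ]]
tray 3007 [537.89666576 357.62917184   4.28956453] ((538.1498413085938, 354.0440673828125), (128.62936401367188, 156.80104064941406), 89.01266479492188)
rim 295 ((591.8720092773438, -119.519775390625), (80.14055633544922, 136.1566925048828), 74.12300872802734)
rim 302 ((586.7422485351562, 96.49159240722656), (136.160888671875, 80.34540557861328), 6.294623851776123)
scene red 139 [ 496.12669933 -365.92515878  120.29469235] [ 522.74290003 -338.06566349  180.37213731]
 top [ 509.05031607 -353.06925225  176.84979653] ((508.185791015625, -354.32904052734375), (22.661502838134766, 21.698516845703125), 15.54425048828125)
blue 31 [[598.95530256 -89.85290182  69.90413462]
 [629.04756789 -83.68970679  83.57366293]
 [640.63883377 -77.15713666 106.08060767]]
tray 2549 [543.91024122 360.38170684   3.50885086] ((543.4927368164062, 358.69073486328125), (130.79994201660156, 163.02752685546875), 89.04560089111328)
rim 218 ((592.7247924804688, -113.3536148071289), (84.7872314453125, 136.78550720214844), 75.54096221923828)
rim 226 ((588.0176391601562, 97.16859436035156), (137.11642456054688, 78.96688842773438), 5.688636302947998)
[[ 660.56225449 -103.01320962  140.        ]
 [ 640.60546987 -171.28598937  140.        ]
 [ 516.85543443 -131.06925309  140.        ]
 [ 536.04448343  -64.72891869  140.        ]]
```

View pics/crop.png

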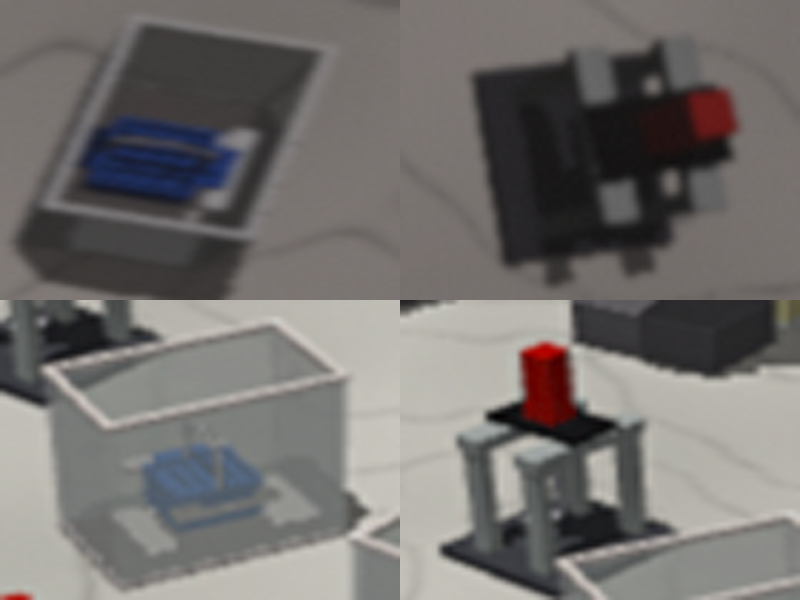

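The crops show the rim clearly, with the bail arch across the tank's short side, and the collar's long side across the two rails. Next I get the rod heading from the rails and the delta to a point above the handle.

```bash
cat >> h.py <<'E'
from scipy.spatial.transform import Rotation as Ro
def delta(target,yaw_x=None):
    """tool-frame shift (mm) and turn about tool z (rad) to a TCP target with tool x heading yaw_x (deg); also tilt to remove"""
    s=arm.read_state();R=Ro.from_quat(s["ee_rot"]).as_matrix()
    print("t %.2f"%s["clock"],"pos",s["position"].round(1),"xhead %.2f"%np.degrees(np.arctan2(R[1,0],R[0,0])),"w %.1f"%s["gripper_width"],"F",s["contact_force"].round(1))
    print(" shift tool mm",(R.T@(np.array(target)-s["position"])).round(1))
    if yaw_x is not None:
        a=np.radians(yaw_x);X=np.array([np.cos(a),np.sin(a),0]);Z=np.array([0,0,-1.]);G=np.c_[X,np.cross(Z,X),Z]
        print(" turn rad",Ro.from_matrix(R.T@G).as_rotvec().round(4))
E
python3 - <<'E'
from h import *
for n in("top","scene"):
    d=dict(np.load(n+"0.npz"));P=cloud(d);v=d["image"].astype(int).mean(2);sat=np.ptp(d["image"].astype(int),axis=2)
    N=(d["depth"]>0)&(np.hypot(P[...,0]-506,P[...,1]+356)<80)
    q=P[N&(v>95)&(sat<40)&(P[...,2]>100)&(P[...,2]<122)]
    print(n,len(q),cv2.minAreaRect(q[:,:2].astype(np.float32)),q.mean(0))
    q=P[N&(v<45)&(P[...,2]>105)&(P[...,2]<130)]
    print(" collar",len(q),cv2.minAreaRect(q[:,:2].astype(np.float32)))
    q=P[N&(v<70)&(P[...,2]<14)&(P[...,2]>3)]
    print(" base",len(q),cv2.minAreaRect(q[:,:2].astype(np.float32)))
    q=P[N&(P[...,2]>18)&(P[...,2]<75)];m=N&(P[...,2]>18)&(P[...,2]<75)
    print(" low",np.c_[q,d["image"][m].mean(1)].round(0)[::5][:40].tolist() if n=="scene" else len(q))
delta([506,-356,230],192)
E
```

```text
top 181 ((508.7121887207031, -356.5087585449219), (90.08399963378906, 65.51089477539062), 7.072564125061035) [ 516.4696631  -358.09899108  114.9419444 ]
 collar 386 ((506.1163024902344, -356.34210205078125), (82.29884338378906, 71.58314514160156), 8.541572570800781)
 base 898 ((502.3762512207031, -355.27301025390625), (119.06974792480469, 100.95979309082031), 6.402139663696289)
 low 157
scene 94 ((509.55841064453125, -351.54559326171875), (96.7559814453125, 74.78667449951172), 6.096489429473877) [ 524.99994646 -344.85290073  109.96607404]
 collar 111 ((509.2593078613281, -357.1213073730469), (39.857643127441406, 75.98084259033203), 7.770954608917236)
 base 227 ((510.9166564941406, -351.0963439941406), (113.8086929321289, 96.6248550415039), 5.886894702911377)
 low [[475.0, -369.0, 61.0, 121.0], [475.0, -336.0, 72.0, 81.0], [480.0, -381.0, 50.0, 80.0], [473.0, -334.0, 68.0, 75.0], [508.0, -349.0, 71.0, 74.0], [473.0, -339.0, 62.0, 82.0], [551.0, -375.0, 74.0, 93.0], [476.0, -375.0, 43.0, 70.0], [473.0, -323.0, 65.0, 70.0], [507.0, -357.0, 60.0, 83.0], [476.0, -370.0, 41.0, 91.0], [465.
[... 289 characters left out ...]
53.0, -375.0, 55.0, 95.0], [539.0, -319.0, 75.0, 89.0], [478.0, -375.0, 23.0, 73.0], [475.0, -327.0, 44.0, 77.0], [557.0, -364.0, 58.0, 90.0], [541.0, -318.0, 72.0, 69.0], [476.0, -372.0, 20.0, 67.0], [469.0, -324.0, 39.0, 106.0], [547.0, -367.0, 48.0, 92.0], [541.0, -318.0, 68.0, 73.0], [475.0, -333.0, 33.0, 80.0], [556.0, -372.0, 46.0, 97.0], [550.0, -323.0, 66.0, 97.0], [506.0, -355.0, 32.0, 77.0], [557.0, -371.0, 43.0, 97.0], [549.0, -330.0, 58.0, 109.0], [511.0, -354.0, 31.0, 123.0], [468.0, -326.0, 25.0, 97.0], [546.0, -365.0, 37.0, 107.0]]
t 0.10 pos [ 171.3 -600.5  230.3] xhead -164.09 w 85.6 F [ 0.1 -0.   0. ]
 shift tool mm [-388.9  143.4    0.6]
 turn rad [ 0.0019 -0.0002  0.0682]
```

Request:
play_rows(
  travel=[
    [-0.01, 0.004, 0],
    [-0.03, 0.011, 0],
    [-0.035, 0.013, 0],
    [-0.035, 0.013, 0],
    [-0.035, 0.013, 0],
    [-0.035, 0.013, 0],
    [-0.035, 0.013, 0],
    [-0.035, 0.013, 0],
    [-0.035, 0.013, 0],
    [-0.035, 0.013, 0],
    [-0.035, 0.013, 0],
    [-0.02, 0.007, 0],
  ],
  rotation=[
    [0, 0, 0],
    [0, 0, 0],
    [0, 0, 0],
    [0, 0, 0],
    [0, 0, 0],
    [0, 0, 0],
    [0, 0, 0],
    [0, 0, 0],
    [0, 0, 0],
    [0, 0, 0],
    [0, 0, 0],
    [0, 0, 0],
  ],
  grip=[1, 1, 1, 1, 1, 1, 1, 1, 1, 1, 1, 1],
)

```text
clock: 1.1
position: [496.7, -361.3, 231.0]
ee_rot: [-0.14, 0.99, 0.0, 0.0]
contact_force: [0.1, -1.1, 0.3]
gripper_width: 85.4
```

Request:
play_rows(
  travel=[
    [-0.01, 0.004, 0],
    [0, 0, 0],
    [0, 0, 0],
    [0, 0, 0],
  ],
  rotation=[
    [0, 0, 0],
    [0, 0, 0.08],
    [0, 0, 0.076],
    [0, 0, 0],
  ],
  grip=[1, 1, 1, 1],
)

```text
clock: 1.43
position: [502.2, -357.4, 231.0]
ee_rot: [-0.06, 0.998, 0.0, -0.0]
contact_force: [0.0, -1.1, -0.4]
gripper_width: 85.4
```

```bash
python3 - <<'E'
from h import *
delta([506.5,-356,136],187)
E
```

```text
t 1.43 pos [ 502.2 -357.4  231. ] xhead -173.08 w 85.4 F [ 0.  -1.1 -0.4]
 shift tool mm [-4.5  0.8 95. ]
 turn rad [ 0.0005 -0.0007 -0.0014]
```

Request:
play_rows(
  travel=[
    [-0.0045, 0.0008, 0.01],
    [0, 0, 0.02],
    [0, 0, 0.02],
    [0, 0, 0.02],
    [0, 0, 0.015],
    [0, 0, 0.008],
    [0, 0, 0.002],
    [0, 0, 0],
    [0, 0, 0],
    [0, 0, 0],
    [0, 0, 0],
    [0, 0, 0],
  ],
  rotation=[
    [0, 0, 0],
    [0, 0, 0],
    [0, 0, 0],
    [0, 0, 0],
    [0, 0, 0],
    [0, 0, 0],
    [0, 0, 0],
    [0, 0, 0],
    [0, 0, 0],
    [0, 0, 0],
    [0, 0, 0],
    [0, 0, 0],
  ],
  grip=[1, 1, 1, 1, 1, 1, 1, 1, 0, 0, 0, 0],
)

```text
clock: 2.43
position: [507.2, -356.7, 137.2]
ee_rot: [-0.061, 0.998, -0.0, 0.001]
contact_force: [-0.3, -0.0, 0.3]
gripper_width: 39.1
```

Request:
play_rows(
  travel=[
    [0, 0, 0],
    [0, 0, 0],
    [0, 0, 0],
    [0, 0, 0],
    [0, 0, 0],
    [0, 0, 0],
  ],
  rotation=[
    [0, 0, 0],
    [0, 0, 0],
    [0, 0, 0],
    [0, 0, 0],
    [0, 0, 0],
    [0, 0, 0],
  ],
  grip=[0, 0, 0, 0, 0, 0],
)

```text
clock: 2.93
position: [507.2, -356.7, 137.0]
ee_rot: [-0.061, 0.998, -0.0, 0.001]
contact_force: [0.3, 0.2, 4.3]
gripper_width: 21.3
```

Request:
play_rows(
  travel=[
    [0, 0, -0.002],
    [0, 0, -0.006],
    [0, 0, -0.012],
    [0, 0, -0.015],
    [0, 0, -0.015],
    [0, 0, -0.015],
    [0, 0, -0.015],
    [0, 0, -0.015],
    [0, 0, -0.015],
    [0, 0, -0.015],
    [0, 0, -0.015],
    [0, 0, -0.01],
  ],
  rotation=[
    [0, 0, 0],
    [0, 0, 0],
    [0, 0, 0],
    [0, 0, 0],
    [0, 0, 0],
    [0, 0, 0],
    [0, 0, 0],
    [0, 0, 0],
    [0, 0, 0],
    [0, 0, 0],
    [0, 0, 0],
    [0, 0, 0],
  ],
  grip=[0, 0, 0, 0, 0, 0, 0, 0, 0, 0, 0, 0],
)

```text
clock: 3.93
position: [506.7, -356.6, 287.4]
ee_rot: [-0.061, 0.998, -0.0, 0.0]
contact_force: [-0.3, 0.1, -0.9]
gripper_width: 21.6
```

```bash
python3 - <<'E'
from h import *
d=shot("scene");np.savez("scene1.npz",**d);P=cloud(d);im=d["image"]
s=arm.read_state();p=s["position"];print(p,s["gripper_width"])
u=proj(d,p+[0,0,-50])[0].astype(int);print(u)
c=im[u[1]-45:u[1]+45,u[0]-60:u[0]+60];cv2.imwrite("pics/rod1.png",cv2.resize(c,(800,600),interpolation=cv2.INTER_CUBIC))
N=(d["depth"]>0)&(abs(P[...,0]-p[0])<60)&(abs(P[...,1]-p[1])<60)
for z in range(-115,-35,8):
    q=P[N&(P[...,2]>p[2]+z)&(P[...,2]<p[2]+z+8)]
    if len(q):print(z,len(q),q.mean(0).round(1))
# projected predicted hook points for heading 7 deg
f=np.array([np.cos(np.radians(7)),np.sin(np.radians(7)),0])
for off,z in((0,-106),(18,-106),(30,-96)): print(((proj(d,p+f*off+[0,0,z])[0]-u+[60,45])*6.667).round())
E
```

```text
[ 507.43635353 -357.14650114  289.44876348] 21.467387327081276
[178 103]
-115 11 [ 518.5 -352.   179.4]
-107 7 [ 518.5 -351.3  185.7]
-99 5 [ 519.7 -350.6  193.3]
-91 4 [ 509.8 -351.3  203.2]
-83 5 [ 508.8 -352.4  210.3]
-75 5 [ 507.4 -353.2  218.7]
-67 4 [ 505.4 -353.1  225.8]
-59 4 [ 509.1 -350.   235.2]
-51 4 [ 507.2 -355.4  243.1]
-43 2 [ 507.8 -354.1  248.9]
[409. 411.]
[383. 424.]
[363. 414.]
```

View pics/rod1.png

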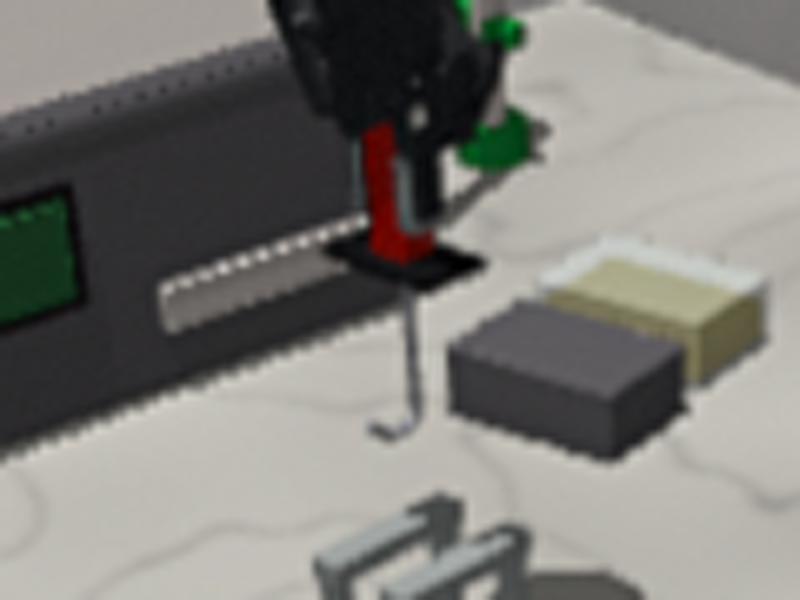

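Hook tip points along rod +x (left in the scene view, tip at (372,428)), as predicted. Now I locate the bail.

```bash
python3 - 2>&1 <<'E' | tail -12
import io,contextlib
with contextlib.redirect_stdout(io.StringIO()): from m import *
import h
print("top bail",ray("top",[[281.3,168],[290.2,170.5],[299.1,172.5]],94).round(1).tolist())
print("scene bail",ray("scene",[[210,185.3]],94).round(1))
d=dict(np.load("top0.npz"));im=d["image"]
T=np.array([592.,-118,0]);a=np.radians(-16);x=np.array([np.cos(a),np.sin(a),0]);y=np.array([-np.sin(a),np.cos(a),0])
tl=[]
for n,l in(("top",(262,128,332,198)),("scene",(180,155,240,215))):
    d=dict(np.load(n+"0.npz"));k=8;c=cv2.resize(d["image"][l[1]:l[3],l[0]:l[2]],None,fx=k,fy=k,interpolation=cv2.INTER_CUBIC)
    def dr(pts,col):
        p=((proj(d,pts)-[l[0],l[1]]+.5)*k).astype(int);cv2.polylines(c,[p.reshape(-1,1,2)],False,col,1)
    dr([T+[0,0,140]+sx*63*x+sy*36*y for sx,sy in((1,1),(1,-1),(-1,-1),(-1,1),(1,1))],(0,255,255))
    dr([T+[0,0,94-10*(v/20.5)**2]+v*y for v in np.linspace(-20.5,20.5,15)],(0,0,255))
    dr([T+[0,0,56]+sx*25*x+sy*22*y for sx,sy in((1,1),(1,-1),(-1,-1),(-1,1),(1,1))],(0,255,0))
    tl.append(cv2.resize(c,(400,400)) )
cv2.imwrite("pics/bail.png",cv2.resize(np.hstack(tl),(800,400)))
E
```

```text
top bail [[596.1, -91.3, 94.0], [589.9, -112.8, 94.0], [584.9, -134.2, 94.0]]
scene bail [[ 596.8 -107.2   94. ]]
```

View pics/bail.png

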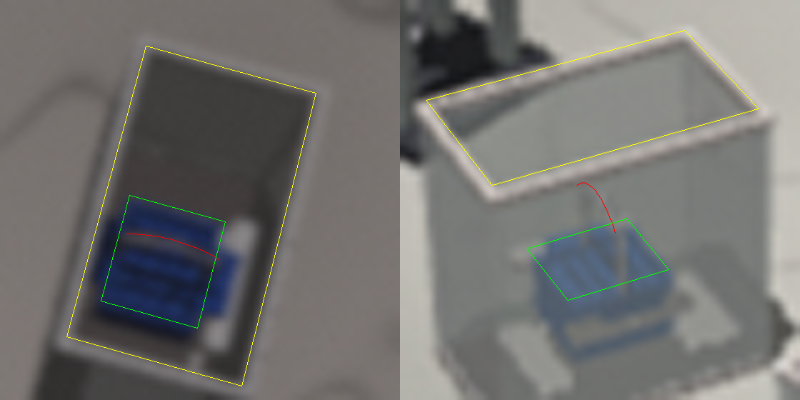

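The overlay fits: bail is within a few mm of the tank centre (592,-118), heading -16°. I turn the rod to that heading and move to the -x side of the bail.

Request:
play_rows(
  travel=[
    [0, 0, 0],
    [0, 0, 0],
    [0, 0, 0],
    [0, 0, 0],
    [0, 0, 0],
    [0.002, 0.015, 0],
    [0.003, 0.025, 0],
    [0.003, 0.03, 0],
    [0.004, 0.03, 0],
    [0.004, 0.03, 0],
    [0.004, 0.03, 0],
    [0.004, 0.03, 0],
  ],
  rotation=[
    [0, 0, 0.06],
    [0, 0, 0.1],
    [0, 0, 0.1],
    [0, 0, 0.1],
    [0, 0, 0.04],
    [0, 0, 0],
    [0, 0, 0],
    [0, 0, 0],
    [0, 0, 0],
    [0, 0, 0],
    [0, 0, 0],
    [0, 0, 0],
  ],
  grip=[0, 0, 0, 0, 0, 0, 0, 0, 0, 0, 0, 0],
)

```text
clock: 4.98
position: [535.4, -165.1, 285.6]
ee_rot: [0.138, 0.99, 0.0, -0.001]
contact_force: [0.7, 0.7, -0.8]
gripper_width: 21.5
```

Request:
play_rows(
  travel=[
    [0.003, 0.025, 0],
    [0.002, 0.02, 0],
    [0.001, 0.008, 0],
    [0, 0, 0],
    [0, 0, 0],
    [0, 0, 0],
  ],
  rotation=[
    [0, 0, 0],
    [0, 0, 0],
    [0, 0, 0],
    [0, 0, 0],
    [0, 0, 0],
    [0, 0, 0],
  ],
  grip=[0, 0, 0, 0, 0, 0],
)

```text
clock: 5.48
position: [544.4, -115.3, 286.1]
ee_rot: [0.139, 0.99, -0.0, -0.0]
contact_force: [0.5, 0.5, -1.2]
gripper_width: 21.2
```

```bash
python3 - <<'E'
from h import *
delta([546.8,-105,176],164)
s=arm.read_state();p=s["position"];h=np.radians(-16);f=np.array([np.cos(h),np.sin(h),0])
tl=[]
for n in("top","scene"):
    d=shot(n);u=proj(d,[575,-112,150])[0].astype(int)
    a=d["image"][max(u[1]-50,0):u[1]+50,u[0]-50:u[0]+50].copy();k=6;a=cv2.resize(a,None,fx=k,fy=k,interpolation=cv2.INTER_CUBIC)
    o=np.array([u[0]-50,max(u[1]-50,0)])
    for X in (p+[0,0,-106],p+f*18+[0,0,-106],p+f*30+[0,0,-96],p-[0,0,30]):
        q=((proj(d,X)[0]-o+.5)*k).astype(int);cv2.circle(a,tuple(q.tolist()),4,(0,255,255),1)
    tl.append(cv2.resize(a,(400,400)))
cv2.imwrite("pics/app.png",np.hstack(tl))
E
```

```text
t 5.48 pos [ 544.4 -115.3  286.1] xhead 164.03 w 21.2 F [ 0.5  0.5 -1.2]
 shift tool mm [  0.4  10.6 110. ]
 turn rad [-0.0003 -0.0006  0.0005]
```

View pics/app.png

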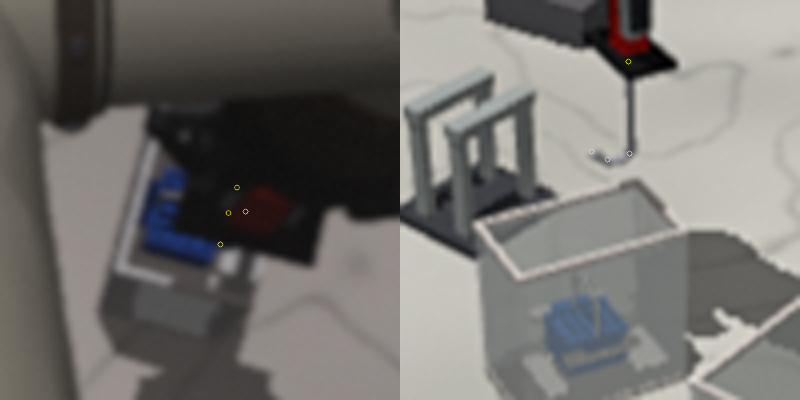

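The scene crop shows the hook matching its predicted position to about 1 px, clear above the rim. I centre it, lower it, and check before feeding it in.

Request:
play_rows(
  travel=[
    [0, 0.005, 0],
    [0, 0.0055, 0],
    [0, 0, 0.008],
    [0, 0, 0.012],
    [0, 0, 0.012],
    [0, 0, 0.012],
    [0, 0, 0.012],
    [0, 0, 0.012],
    [0, 0, 0.012],
    [0, 0, 0.012],
    [0, 0, 0.01],
    [0, 0, 0.008],
  ],
  rotation=[
    [0, 0, 0],
    [0, 0, 0],
    [0, 0, 0],
    [0, 0, 0],
    [0, 0, 0],
    [0, 0, 0],
    [0, 0, 0],
    [0, 0, 0],
    [0, 0, 0],
    [0, 0, 0],
    [0, 0, 0],
    [0, 0, 0],
  ],
  grip=[0, 0, 0, 0, 0, 0, 0, 0, 0, 0, 0, 0],
)

```text
clock: 6.58
position: [547.1, -104.6, 174.8]
ee_rot: [0.139, 0.99, -0.0, -0.001]
contact_force: [-0.1, 0.7, -0.6]
gripper_width: 21.3
```

Request:
play_rows(
  travel=[
    [0, 0, 0],
    [0, 0, 0],
    [0, 0, 0],
  ],
  rotation=[
    [0, 0, 0],
    [0, 0, 0],
    [0, 0, 0],
  ],
  grip=[0, 0, 0],
)

```text
clock: 6.83
position: [548.1, -104.6, 176.9]
ee_rot: [0.139, 0.99, -0.0, 0.001]
contact_force: [-1.0, 1.0, -1.0]
gripper_width: 21.5
```

```bash
cat > v.py <<'E'
from h import *
import sys
def view(name,c,hd,r=40,bail=None):
    delta([592-11.5-.0,-118+3.3,176],164)
    p=arm.read_state()["position"];h=np.radians(hd);f=np.array([np.cos(h),np.sin(h),0])
    d=shot("scene");u=proj(d,c)[0].astype(int);o=u-r;k=600//(2*r)
    a=cv2.resize(d["image"][o[1]:o[1]+2*r,o[0]:o[0]+2*r],None,fx=k,fy=k,interpolation=cv2.INTER_CUBIC)
    for X in (p+[0,0,-106],p+f*18+[0,0,-106],p+f*30+[0,0,-96]):
        q=((proj(d,X)[0]-o+.5)*k).astype(int);cv2.circle(a,tuple(q.tolist()),4,(0,255,255),1)
    cv2.imwrite(f"pics/{name}.png",a)
E
python3 -c "
from v import *
view('in1',[590,-115,110],-16)"
```

```text
t 6.83 pos [ 548.1 -104.6  176.9] xhead 164.07 w 21.5 F [-1.  1. -1.]
 shift tool mm [-33.9  -0.8   1. ]
 turn rad [0.0002 0.0013 0.0013]
```

View pics/in1.png

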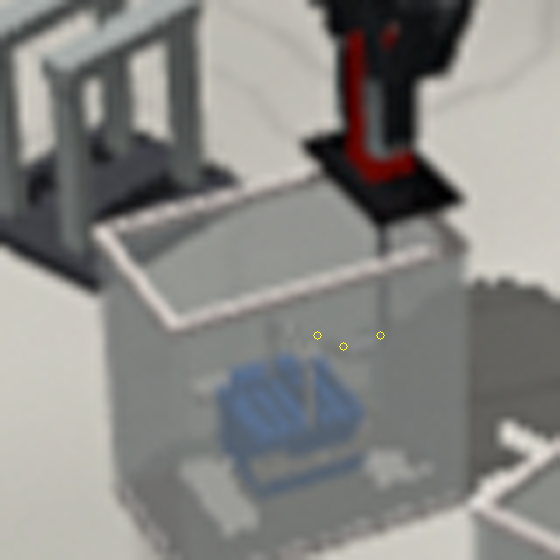

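The crop shows the hook at about (345,348) below arch-top height and still outside the bail, whose legs are near (277,340) and (310,390). Feeding it in.

Request:
play_rows(
  travel=[
    [-0.003, 0, 0],
    [-0.004, -0.001, 0],
    [-0.004, 0, 0],
    [-0.004, 0, 0],
    [-0.004, 0, 0],
    [-0.004, 0, 0],
    [-0.004, 0, 0],
    [-0.004, 0, 0],
    [-0.003, 0, 0],
    [0, 0, 0],
    [0, 0, 0],
  ],
  rotation=[
    [0, 0, 0],
    [0, 0, 0],
    [0, 0, 0],
    [0, 0, 0],
    [0, 0, 0],
    [0, 0, 0],
    [0, 0, 0],
    [0, 0, 0],
    [0, 0, 0],
    [0, 0, 0],
    [0, 0, 0],
  ],
  grip=[0, 0, 0, 0, 0, 0, 0, 0, 0, 0, 0],
)

```text
clock: 7.8
position: [580.0, -114.9, 176.1]
ee_rot: [0.139, 0.99, -0.0, -0.0]
contact_force: [-0.5, -0.4, -1.8]
gripper_width: 21.2
```

```bash
python3 -c "
from v import *
view('in2',[590,-115,110],-16)"
```

```text
t 7.80 pos [ 580.  -114.9  176.1] xhead 164.06 w 21.2 F [-0.5 -0.4 -1.8]
 shift tool mm [-0.4  0.3  0.1]
 turn rad [-0.0001 -0.0004  0.001 ]
```

View pics/in2.png

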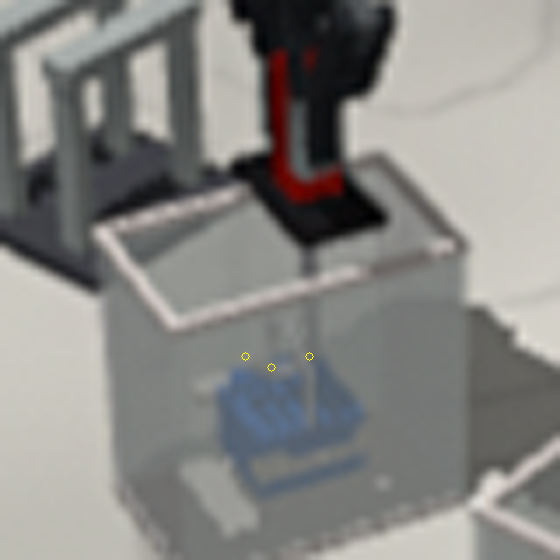

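No contact during the feed, and the shaft now sits beside the near bail leg, near (312,330). Lifting slowly.

Request:
play_rows(
  travel=[
    [0, 0, -0.003],
    [0, 0, -0.004],
    [0, 0, -0.004],
    [0, 0, -0.004],
    [0, 0, -0.004],
    [0, 0, -0.004],
    [0, 0, -0.004],
    [0, 0, -0.004],
    [0, 0, -0.004],
    [0, 0, -0.004],
    [0, 0, -0.004],
    [0, 0, -0.002],
  ],
  rotation=[
    [0, 0, 0],
    [0, 0, 0],
    [0, 0, 0],
    [0, 0, 0],
    [0, 0, 0],
    [0, 0, 0],
    [0, 0, 0],
    [0, 0, 0],
    [0, 0, 0],
    [0, 0, 0],
    [0, 0, 0],
    [0, 0, 0],
  ],
  grip=[0, 0, 0, 0, 0, 0, 0, 0, 0, 0, 0, 0],
)

```text
clock: 8.85
position: [580.3, -114.9, 222.1]
ee_rot: [0.139, 0.99, 0.0, 0.0]
contact_force: [-0.4, -0.3, -1.8]
gripper_width: 21.4
```

```bash
python3 -c "
from v import *
view('up1',[590,-115,110],-16)"
```

```text
t 8.85 pos [ 580.3 -114.9  222.1] xhead 164.06 w 21.4 F [-0.4 -0.3 -1.8]
 shift tool mm [-0.1  0.3 46.1]
 turn rad [0.0002 0.001  0.0011]
```

View pics/up1.png

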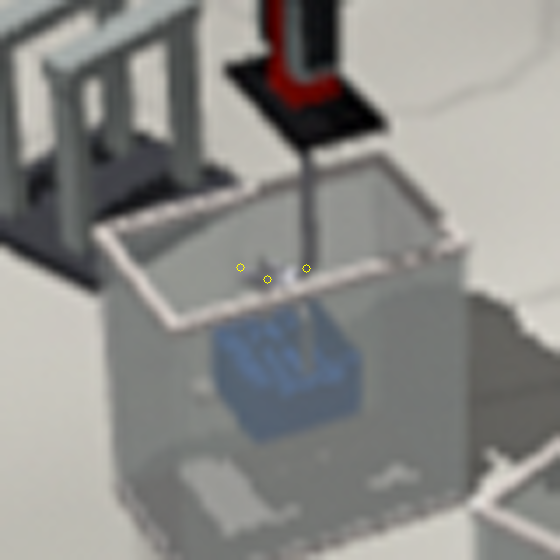

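The blue basket has risen off its ledges and hangs level on the hook. Lifting it clear of the rim.

Request:
play_rows(
  travel=[
    [0, 0, -0.004],
    [0, 0, -0.008],
    [0, 0, -0.01],
    [0, 0, -0.012],
    [0, 0, -0.012],
    [0, 0, -0.012],
    [0, 0, -0.012],
    [0, 0, -0.012],
    [0, 0, -0.012],
    [0, 0, -0.012],
    [0, 0, -0.01],
    [0, 0, -0.006],
  ],
  rotation=[
    [0, 0, 0],
    [0, 0, 0],
    [0, 0, 0],
    [0, 0, 0],
    [0, 0, 0],
    [0, 0, 0],
    [0, 0, 0],
    [0, 0, 0],
    [0, 0, 0],
    [0, 0, 0],
    [0, 0, 0],
    [0, 0, 0],
  ],
  grip=[0, 0, 0, 0, 0, 0, 0, 0, 0, 0, 0, 0],
)

```text
clock: 9.9
position: [580.4, -115.0, 345.6]
ee_rot: [0.139, 0.99, 0.0, 0.002]
contact_force: [-0.1, -0.5, -2.2]
gripper_width: 20.9
```

Request:
play_rows(
  travel=[
    [0, 0, -0.003],
    [0, 0, 0],
    [0, 0, 0],
    [0, 0, 0],
  ],
  rotation=[
    [0, 0, 0],
    [0, 0, 0],
    [0, 0, 0],
    [0, 0, 0],
  ],
  grip=[0, 0, 0, 0],
)

```text
clock: 10.23
position: [579.7, -114.8, 345.4]
ee_rot: [0.139, 0.99, -0.0, -0.001]
contact_force: [0.1, 0.4, -2.2]
gripper_width: 21.5
```

```bash
python3 - <<'E'
from h import *
p=arm.read_state()["position"]
delta([540-11.9,357+1.5,p[2]],179)
d=shot("scene");P=cloud(d);b,g,r=[d["image"][...,i].astype(int) for i in range(3)]
q=P[(d["depth"]>0)&(b>1.5*r)&(b>1.2*g)&(b>50)&(np.hypot(P[...,0]-592,P[...,1]+118)<70)]
print(len(q),np.percentile(q,[3,50,97],axis=0).round(1))
E
```

```text
t 10.23 pos [ 579.7 -114.8  345.4] xhead 164.06 w 21.5 F [ 0.1  0.4 -2.2]
 shift tool mm [1.796e+02 4.409e+02 2.000e-01]
 turn rad [-1.000e-04 -1.700e-03 -2.608e-01]
331 [[ 569.4 -142.9  175.7]
 [ 598.2 -107.1  199.8]
 [ 619.2  -84.5  205.6]]
```

Basket bottom is about 172, clear of the 140 rim. Turning to the tray heading and carrying over at moderate speed.

Request:
play_rows(
  travel=[
    [0, 0, 0],
    [0, 0, 0],
    [0, 0, 0],
    [0, 0, 0],
    [0, 0, 0],
    [0, 0, 0],
    [0, 0, 0],
    [0, 0.003, 0],
    [0.001, 0.006, 0],
    [0.001, 0.01, 0],
    [0.002, 0.014, 0],
    [0.002, 0.017, 0],
  ],
  rotation=[
    [0, 0, -0.03],
    [0, 0, -0.05],
    [0, 0, -0.06],
    [0, 0, -0.06],
    [0, 0, -0.04],
    [0, 0, -0.02],
    [0, 0, 0],
    [0, 0, 0],
    [0, 0, 0],
    [0, 0, 0],
    [0, 0, 0],
    [0, 0, 0],
  ],
  grip=[0, 0, 0, 0, 0, 0, 0, 0, 0, 0, 0, 0],
)

```text
clock: 11.28
position: [574.7, -63.9, 346.3]
ee_rot: [0.01, 1.0, 0.0, -0.0]
contact_force: [0.3, 0.0, -2.5]
gripper_width: 21.4
```

Request:
play_rows(
  travel=[
    [0.0025, 0.018, 0],
    [0.0025, 0.018, 0],
    [0.0025, 0.018, 0],
    [0.0025, 0.018, 0],
    [0.0025, 0.018, 0],
    [0.0025, 0.018, 0],
    [0.0025, 0.018, 0],
    [0.0025, 0.018, 0],
    [0.0025, 0.018, 0],
    [0.0025, 0.018, 0],
    [0.0025, 0.018, 0],
    [0.0025, 0.018, 0],
  ],
  rotation=[
    [0, 0, 0],
    [0, 0, 0],
    [0, 0, 0],
    [0, 0, 0],
    [0, 0, 0],
    [0, 0, 0],
    [0, 0, 0],
    [0, 0, 0],
    [0, 0, 0],
    [0, 0, 0],
    [0, 0, 0],
    [0, 0, 0],
  ],
  grip=[0, 0, 0, 0, 0, 0, 0, 0, 0, 0, 0, 0],
)

```text
clock: 12.28
position: [548.1, 153.5, 346.5]
ee_rot: [0.009, 1.0, 0.0, 0.0]
contact_force: [1.0, 0.4, -3.1]
gripper_width: 21.4
```

Request:
play_rows(
  travel=[
    [0.0025, 0.018, 0],
    [0.0025, 0.018, 0],
    [0.0025, 0.018, 0],
    [0.0025, 0.018, 0],
    [0.0025, 0.018, 0],
    [0.002, 0.016, 0],
    [0.002, 0.014, 0],
    [0.001, 0.012, 0],
    [0.001, 0.009, 0],
    [0, 0.006, 0],
    [0, 0.003, 0],
    [0, 0, 0],
  ],
  rotation=[
    [0, 0, 0],
    [0, 0, 0],
    [0, 0, 0],
    [0, 0, 0],
    [0, 0, 0],
    [0, 0, 0],
    [0, 0, 0],
    [0, 0, 0],
    [0, 0, 0],
    [0, 0, 0],
    [0, 0, 0],
    [0, 0, 0],
  ],
  grip=[0, 0, 0, 0, 0, 0, 0, 0, 0, 0, 0, 0],
)

```text
clock: 13.28
position: [533.2, 302.4, 346.1]
ee_rot: [0.009, 1.0, -0.0, -0.0]
contact_force: [-0.3, 0.4, -2.9]
gripper_width: 21.4
```

```bash
cat > bl.py <<'E'
from h import *
def blue(n="scene"):
    d=shot(n);P=cloud(d);b,g,r=[d["image"][...,i].astype(int) for i in range(3)]
    q=P[(d["depth"]>0)&(b>1.5*r)&(b>1.2*g)&(b>50)&(np.hypot(P[...,0]-540,P[...,1]-356)<90)]
    print(n,len(q),np.percentile(q,[3,50,97],axis=0).round(1).tolist() if len(q) else "")
E
python3 -c "
from bl import *
delta([529,356.5,180],179);blue();blue('top')"
```

```text
t 13.28 pos [533.2 302.4 346.1] xhead 178.96 w 21.4 F [-0.3  0.4 -2.9]
 shift tool mm [  5.1  54.1 166.1]
 turn rad [-0.0002 -0.0002 -0.0006]
scene 511 [[523.7, 277.7, 177.8], [557.4, 308.2, 203.2], [570.7, 336.1, 208.2]]
top 398 [[525.5, 268.3, 189.5], [543.8, 290.3, 205.9], [566.9, 330.1, 211.1]]
```

Request:
play_rows(
  travel=[
    [0, 0.004, 0],
    [0.001, 0.008, 0],
    [0.001, 0.01, 0],
    [0.001, 0.01, 0],
    [0.001, 0.01, 0],
    [0.001, 0.008, 0],
    [0, 0.004, 0],
    [0, 0, 0.004],
    [0, 0, 0.008],
    [0, 0, 0.012],
    [0, 0, 0.014],
    [0, 0, 0.014],
  ],
  rotation=[
    [0, 0, 0],
    [0, 0, 0],
    [0, 0, 0],
    [0, 0, 0],
    [0, 0, 0],
    [0, 0, 0],
    [0, 0, 0],
    [0, 0, 0],
    [0, 0, 0],
    [0, 0, 0],
    [0, 0, 0],
    [0, 0, 0],
  ],
  grip=[0, 0, 0, 0, 0, 0, 0, 0, 0, 0, 0, 0],
)

```text
clock: 14.38
position: [528.9, 355.5, 293.2]
ee_rot: [0.009, 1.0, -0.0, -0.0]
contact_force: [0.5, -0.9, -2.7]
gripper_width: 21.5
```

Request:
play_rows(
  travel=[
    [0, 0, 0.014],
    [0, 0, 0.014],
    [0, 0, 0.014],
    [0, 0, 0.014],
    [0, 0, 0.012],
    [0, 0, 0.01],
    [0, 0, 0.006],
    [0, 0, 0.004],
    [0, 0, 0.004],
    [0, 0, 0],
    [0, 0, 0],
    [0, 0, 0],
  ],
  rotation=[
    [0, 0, 0],
    [0, 0, 0],
    [0, 0, 0],
    [0, 0, 0],
    [0, 0, 0],
    [0, 0, 0],
    [0, 0, 0],
    [0, 0, 0],
    [0, 0, 0],
    [0, 0, 0],
    [0, 0, 0],
    [0, 0, 0],
  ],
  grip=[0, 0, 0, 0, 0, 0, 0, 0, 0, 0, 0, 0],
)

```text
clock: 15.38
position: [529.4, 356.4, 203.0]
ee_rot: [0.009, 1.0, 0.0, 0.001]
contact_force: [0.5, 0.8, -2.0]
gripper_width: 21.5
```

```bash
python3 -c "
from bl import *
delta([529,356.5,158],179);blue();blue('top')"
```

```text
t 15.38 pos [529.4 356.4 203. ] xhead 178.96 w 21.5 F [ 0.5  0.8 -2. ]
 shift tool mm [ 0.4  0.1 45. ]
 turn rad [ 0.0009  0.0011 -0.0007]
scene 537 [[490.7, 325.3, 2.9], [549.5, 358.2, 59.4], [567.4, 386.2, 65.2]]
top 285 [[521.3, 321.7, 6.1], [540.8, 344.3, 62.9], [571.1, 373.0, 81.5]]
```

Request:
play_rows(
  travel=[
    [0, 0, 0.004],
    [0, 0, 0.004],
    [0, 0, 0.004],
    [0, 0, 0.004],
    [0, 0, 0.003],
    [0, 0, 0.003],
    [0, 0, 0.003],
    [0, 0, 0.002],
    [0, 0, 0.002],
    [0, 0, 0.002],
    [0, 0, 0.002],
    [0, 0, 0.003],
  ],
  rotation=[
    [0, 0, 0],
    [0, 0, 0],
    [0, 0, 0],
    [0, 0, 0],
    [0, 0, 0],
    [0, 0, 0],
    [0, 0, 0],
    [0, 0, 0],
    [0, 0, 0],
    [0, 0, 0],
    [0, 0, 0],
    [0, 0, 0],
  ],
  grip=[0, 0, 0, 0, 0, 0, 0, 0, 0, 0, 0, 0],
)

```text
clock: 16.48
position: [529.3, 356.4, 166.7]
ee_rot: [0.009, 1.0, 0.0, 0.0]
contact_force: [-0.1, -0.8, -1.6]
gripper_width: 21.4
```

Request:
play_rows(
  travel=[
    [0, 0, 0.003],
    [0, 0, 0.003],
    [0, 0, 0.003],
    [0, 0, 0.001],
    [0, 0, 0],
    [0, 0, 0],
  ],
  rotation=[
    [0, 0, 0],
    [0, 0, 0],
    [0, 0, 0],
    [0, 0, 0],
    [0, 0, 0],
    [0, 0, 0],
  ],
  grip=[0, 0, 0, 0, 0, 0],
)

```text
clock: 16.98
position: [529.1, 356.1, 156.3]
ee_rot: [0.009, 1.0, -0.0, 0.0]
contact_force: [1.0, 0.1, -2.4]
gripper_width: 21.4
```

```bash
python3 -c "
from v import *
from bl import blue
blue();blue('top');view('tray1',[540,356,80],-1)"
```

```text
scene 485 [[515.1, 325.1, 1.8], [550.2, 358.4, 30.8], [566.9, 384.8, 36.3]]
top 185 [[526.3, 319.4, 21.6], [545.5, 336.4, 33.8], [563.1, 354.5, 56.8]]
t 17.08 pos [529.2 356.2 156.5] xhead 178.96 w 21.7 F [-0.1 -0.4 -0.8]
 shift tool mm [ -59.9 -469.9  -19.6]
 turn rad [0.0003 0.0003 0.2611]
```

View pics/tray1.png

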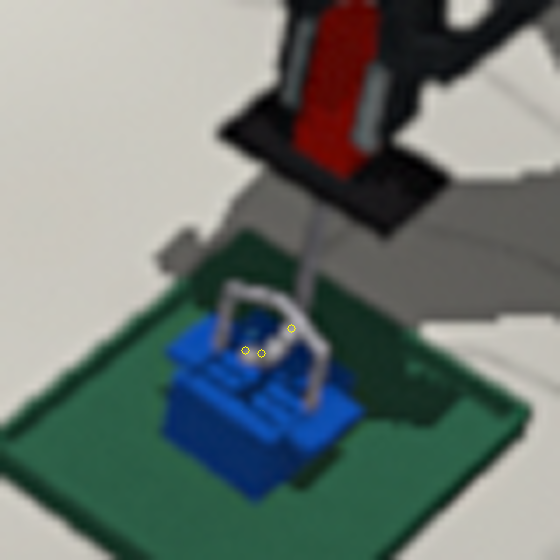

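The basket stands upright on the tray floor with its top edge at 36. The hook hangs free below the arch, centred between the legs at about (262,350). Backing it out and raising it.

Request:
play_rows(
  travel=[
    [0.003, 0, 0],
    [0.005, 0, 0],
    [0.006, 0, 0],
    [0.006, 0, 0],
    [0.006, 0, 0],
    [0.006, 0, 0],
    [0.006, 0, 0],
    [0.006, 0, 0],
    [0.006, 0, 0],
    [0.005, 0, 0],
    [0, 0, 0],
    [0, 0, 0],
  ],
  rotation=[
    [0, 0, 0],
    [0, 0, 0],
    [0, 0, 0],
    [0, 0, 0],
    [0, 0, 0],
    [0, 0, 0],
    [0, 0, 0],
    [0, 0, 0],
    [0, 0, 0],
    [0, 0, 0],
    [0, 0, 0],
    [0, 0, 0],
  ],
  grip=[0, 0, 0, 0, 0, 0, 0, 0, 0, 0, 0, 0],
)

```text
clock: 18.13
position: [473.9, 357.3, 156.5]
ee_rot: [0.009, 1.0, 0.0, 0.0]
contact_force: [0.7, 0.3, -0.9]
gripper_width: 21.1
```

```bash
python3 -c "
from bl import *
delta([507.2,-356.7,290],187);blue();blue('top')"
```

```text
t 18.13 pos [473.9 357.3 156.5] xhead 178.99 w 21.1 F [ 0.7  0.3 -0.9]
 shift tool mm [ -46.  -713.2 -133.7]
 turn rad [ 0.0002  0.0003 -0.1399]
scene 511 [[515.2, 325.4, 2.6], [549.5, 356.9, 31.1], [567.4, 384.5, 36.8]]
top 447 [[514.9, 320.4, 4.1], [538.0, 351.8, 33.6], [563.5, 389.4, 39.4]]
```

Basket unmoved and rod free. Raising and returning to the stand.

Request:
play_rows(
  travel=[
    [0, 0, -0.006],
    [0, 0, -0.014],
    [0, 0, -0.018],
    [0, 0, -0.02],
    [0, 0, -0.02],
    [0, 0, -0.02],
    [0, 0, -0.018],
    [0, 0, -0.012],
    [0, 0, -0.006],
    [0, -0.005, 0],
    [0, -0.012, 0],
    [0, -0.02, 0],
  ],
  rotation=[
    [0, 0, 0],
    [0, 0, 0],
    [0, 0, 0],
    [0, 0, 0],
    [0, 0, 0],
    [0, 0, 0],
    [0, 0, 0],
    [0, 0, 0],
    [0, 0, 0],
    [0, 0, 0],
    [0, 0, 0],
    [0, 0, 0],
  ],
  grip=[0, 0, 0, 0, 0, 0, 0, 0, 0, 0, 0, 0],
)

```text
clock: 19.23
position: [472.9, 319.7, 288.5]
ee_rot: [0.009, 1.0, -0.001, -0.001]
contact_force: [-0.1, -0.5, -1.2]
gripper_width: 21.6
```

Request:
play_rows(
  travel=[
    [-0.002, -0.028, 0],
    [-0.002, -0.03, 0],
    [-0.002, -0.03, 0],
    [-0.002, -0.03, 0],
    [-0.002, -0.03, 0],
    [-0.002, -0.03, 0],
    [-0.002, -0.03, 0],
    [-0.002, -0.03, 0],
    [-0.002, -0.03, 0],
    [-0.002, -0.03, 0],
    [-0.002, -0.03, 0],
    [-0.002, -0.03, 0],
  ],
  rotation=[
    [0, 0, 0],
    [0, 0, 0],
    [0, 0, 0],
    [0, 0, 0],
    [0, 0, 0],
    [0, 0, 0],
    [0, 0, 0],
    [0, 0, 0],
    [0, 0, 0],
    [0, 0, 0],
    [0, 0, 0],
    [0, 0, 0],
  ],
  grip=[0, 0, 0, 0, 0, 0, 0, 0, 0, 0, 0, 0],
)

```text
clock: 20.23
position: [489.3, -40.5, 289.1]
ee_rot: [0.009, 1.0, -0.0, -0.001]
contact_force: [0.5, 0.7, -1.2]
gripper_width: 21.1
```

Request:
play_rows(
  travel=[
    [-0.002, -0.03, 0],
    [-0.002, -0.03, 0],
    [-0.002, -0.03, 0],
    [-0.002, -0.03, 0],
    [-0.002, -0.03, 0],
    [-0.002, -0.03, 0],
    [-0.002, -0.03, 0],
    [-0.002, -0.028, 0],
    [-0.002, -0.022, 0],
    [-0.002, -0.014, 0],
    [-0.001, -0.008, 0],
    [-0.001, -0.004, 0],
  ],
  rotation=[
    [0, 0, 0],
    [0, 0, 0],
    [0, 0, 0],
    [0, 0, 0],
    [0, 0, 0],
    [0, 0, 0],
    [0, 0, 0],
    [0, 0, -0.03],
    [0, 0, -0.04],
    [0, 0, -0.04],
    [0, 0, -0.03],
    [0, 0, 0],
  ],
  grip=[0, 0, 0, 0, 0, 0, 0, 0, 0, 0, 0, 0],
)

```text
clock: 21.23
position: [509.2, -325.5, 288.4]
ee_rot: [-0.06, 0.998, 0.001, -0.002]
contact_force: [0.3, 0.1, 0.1]
gripper_width: 21.3
```

```bash
python3 -c "
from h import *
delta([507.2,-356.7,290],187)"
```

```text
t 21.23 pos [ 509.2 -325.5  288.4] xhead -173.13 w 21.3 F [0.3 0.1 0.1]
 shift tool mm [  5.7 -30.7  -1.7]
 turn rad [ 0.0017 -0.0033 -0.0023]
```

Request:
play_rows(
  travel=[
    [0.001, -0.006, 0],
    [0.002, -0.01, 0],
    [0.002, -0.009, 0],
    [0.001, -0.005, 0],
    [0, 0, 0],
    [0, 0, 0],
    [0, 0, 0],
  ],
  rotation=[
    [0, 0, 0],
    [0, 0, 0],
    [0, 0, 0],
    [0, 0, 0],
    [0, 0, 0],
    [0, 0, 0],
    [0, 0, 0],
  ],
  grip=[0, 0, 0, 0, 0, 0, 0],
)

```text
clock: 21.82
position: [508.4, -354.4, 290.4]
ee_rot: [-0.061, 0.998, 0.0, 0.0]
contact_force: [0.1, 0.8, -1.5]
gripper_width: 21.3
```

```bash
python3 -c "
from h import *
delta([507.2,-356.7,137],187)"
```

```text
t 21.82 pos [ 508.4 -354.4  290.4] xhead -173.02 w 21.3 F [ 0.1  0.8 -1.5]
 shift tool mm [  1.5  -2.2 153.4]
 turn rad [ 0.0002  0.0001 -0.0003]
```

Request:
play_rows(
  travel=[
    [0.0015, -0.002, 0.006],
    [0, 0, 0.012],
    [0, 0, 0.016],
    [0, 0, 0.016],
    [0, 0, 0.016],
    [0, 0, 0.016],
    [0, 0, 0.016],
    [0, 0, 0.016],
    [0, 0, 0.012],
    [0, 0, 0.01],
    [0, 0, 0.006],
    [0, 0, 0.004],
  ],
  rotation=[
    [0, 0, 0],
    [0, 0, 0],
    [0, 0, 0],
    [0, 0, 0],
    [0, 0, 0],
    [0, 0, 0],
    [0, 0, 0],
    [0, 0, 0],
    [0, 0, 0],
    [0, 0, 0],
    [0, 0, 0],
    [0, 0, 0],
  ],
  grip=[0, 0, 0, 0, 0, 0, 0, 0, 0, 0, 0, 0],
)

```text
clock: 22.82
position: [507.0, -356.5, 143.5]
ee_rot: [-0.061, 0.998, 0.0, -0.0]
contact_force: [-0.0, -0.1, -1.1]
gripper_width: 21.6
```

Request:
play_rows(
  travel=[
    [0, 0, 0.002],
    [0, 0, 0.002],
    [0, 0, 0.002],
    [0, 0, 0],
    [0, 0, 0],
    [0, 0, 0],
  ],
  rotation=[
    [0, 0, 0],
    [0, 0, 0],
    [0, 0, 0],
    [0, 0, 0],
    [0, 0, 0],
    [0, 0, 0],
  ],
  grip=[0, 0, 0, 0, 0, 0],
)

```text
clock: 23.32
position: [507.4, -356.9, 138.7]
ee_rot: [-0.061, 0.998, -0.0, 0.0]
contact_force: [0.7, 0.4, -2.0]
gripper_width: 21.4
```

```bash
python3 -c "
from h import *
delta([507.2,-356.7,137],187)"
```

```text
t 23.32 pos [ 507.4 -356.9  138.7] xhead -173.02 w 21.4 F [ 0.7  0.4 -2. ]
 shift tool mm [0.1 0.2 1.7]
 turn rad [-0.0004  0.0007 -0.0003]
```

Request:
play_rows(
  travel=[
    [0, 0, 0.001],
    [0, 0, 0.001],
    [0, 0, 0],
    [0, 0, 0],
  ],
  rotation=[
    [0, 0, 0],
    [0, 0, 0],
    [0, 0, 0],
    [0, 0, 0],
  ],
  grip=[0, 0, 0, 0],
)

```text
clock: 23.65
position: [507.4, -356.9, 137.0]
ee_rot: [-0.061, 0.998, -0.0, 0.0]
contact_force: [-0.4, 0.6, 2.7]
gripper_width: 21.4
```

Force flipped to +2.7 N, so the collar rests on the rails. Releasing, then withdrawing straight up.

Request:
play_rows(
  travel=[
    [0, 0, 0],
    [0, 0, 0],
    [0, 0, 0],
    [0, 0, 0],
    [0, 0, 0],
    [0, 0, 0],
    [0, 0, 0],
    [0, 0, 0],
    [0, 0, 0],
    [0, 0, 0],
    [0, 0, 0],
    [0, 0, 0],
  ],
  rotation=[
    [0, 0, 0],
    [0, 0, 0],
    [0, 0, 0],
    [0, 0, 0],
    [0, 0, 0],
    [0, 0, 0],
    [0, 0, 0],
    [0, 0, 0],
    [0, 0, 0],
    [0, 0, 0],
    [0, 0, 0],
    [0, 0, 0],
  ],
  grip=[0.3, 0.6, 1, 1, 1, 1, 1, 1, 1, 1, 1, 1],
)

```text
clock: 24.65
position: [507.2, -356.7, 136.3]
ee_rot: [-0.061, 0.998, 0.0, 0.0]
contact_force: [-0.5, 0.1, -0.7]
gripper_width: 85.5
```

Request:
play_rows(
  travel=[
    [0, 0, -0.006],
    [0, 0, -0.012],
    [0, 0, -0.018],
    [0, 0, -0.02],
    [0, 0, -0.02],
    [0, 0, -0.02],
    [0, 0, -0.02],
    [0, 0, -0.02],
    [0, 0, -0.01],
    [0, 0, -0.004],
    [0, 0, 0],
    [0, 0, 0],
  ],
  rotation=[
    [0, 0, 0],
    [0, 0, 0],
    [0, 0, 0],
    [0, 0, 0],
    [0, 0, 0],
    [0, 0, 0],
    [0, 0, 0],
    [0, 0, 0],
    [0, 0, 0],
    [0, 0, 0],
    [0, 0, 0],
    [0, 0, 0],
  ],
  grip=[1, 1, 1, 1, 1, 1, 1, 1, 1, 1, 1, 1],
)

```text
clock: 25.65
position: [506.8, -356.4, 285.2]
ee_rot: [-0.061, 0.998, 0.001, -0.001]
contact_force: [-0.1, -0.5, -0.3]
gripper_width: 85.6
```

```bash
python3 - <<'E'
from bl import *
delta([507.2,-356.7,290],187);blue()
d=shot("scene");cv2.imwrite("pics/end.png",cv2.resize(d["image"],(800,600)))
P=cloud(d);b,g,r=[d["image"][...,i].astype(int) for i in range(3)]
q=P[(d["depth"]>0)&(r>2*g)&(r>2*b)&(r>60)&(P[...,2]>100)&(np.hypot(P[...,0]-506,P[...,1]+356)<60)]
print("red",q.min(0),q.max(0)); d0=dict(np.load("scene0.npz"))
def org(d):
    P=cloud(d);b,g,r=[d["image"][...,i].astype(int) for i in range(3)]
    m=(r>1.35*g)&(g>1.1*b)&(np.hypot(P[...,0]-588,P[...,1]-97)<90); return m.sum(),np.argwhere(m).mean(0)
print(org(d0),org(d))
E
```

```text
t 25.65 pos [ 506.8 -356.4  285.2] xhead -173.03 w 85.6 F [-0.1 -0.5 -0.3]
 shift tool mm [-0.4 -0.4 -4.8]
 turn rad [ 0.0014 -0.0013 -0.0005]
scene 509 [[515.1, 324.6, 2.9], [549.7, 357.3, 30.9], [566.8, 384.4, 36.6]]
red [ 496.44137453 -383.93193646  117.18108779] [ 522.78679508 -338.07768723  181.62650144]
(np.int64(6), array([232.33333333, 269.5       ])) (np.int64(7), array([232.28571429, 269.28571429]))
```

View pics/end.png

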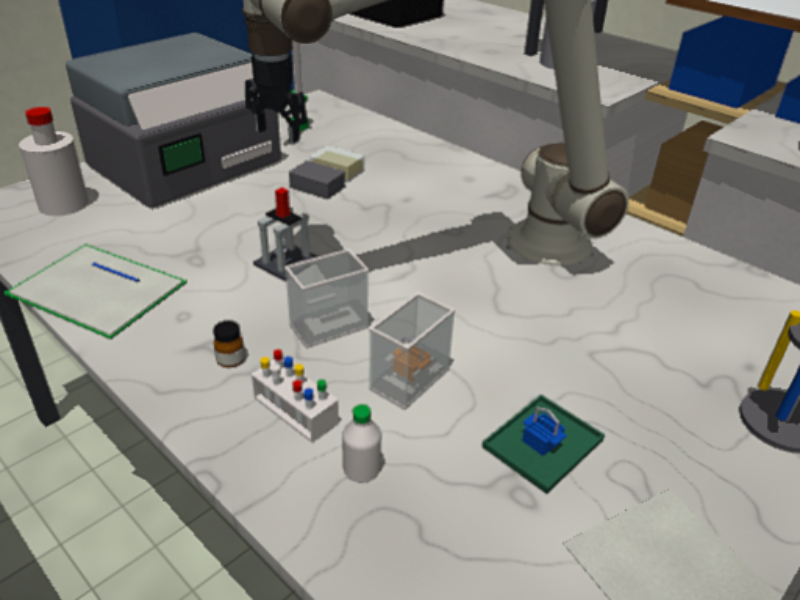

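The blue basket is upright in the tray at (543,433), the rod hangs in its stand at (282,203), the orange basket is unmoved at (410,360), and the arm is clear.

```bash
python3 -c "
from bench import workorder
print(workorder.job_done())"
```

```text
the job is handed in; nothing more can be done
None
```

The job is handed in at about 26 s of the 69 s allowed. I lifted the blue basket out of its tank by the bail with the hook rod, lowered it slowly onto the tray floor, unhooked it, and hung the rod back in its stand.

**Last checks:**
- **Blue basket:** it stands upright near the tray's centre. Its top edge is at about 36 mm, as expected for standing on the floor, and it did not move when the hook was withdrawn. While it hung on the hook, its measured height put the bail at about 244 mm, above the required 205 mm.
- **Rod:** the camera shows the handle within a millimetre or two of its starting place, apart from one outlying edge reading in y. The wrist force changed sign as the collar came to rest on the rails.
- **Orange basket:** it looks unmoved, shifting less than 0.3 px in the image, though only 6–7 pixels were matched.
- **Arm:** the gripper is open and well above the stand, with a force reading near zero.

None of the checks failed. The two cameras disagreed with each other by about 3–6 mm, in line with their stated calibration, and I averaged them.

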